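# Hold the cheese end in the portioning guide

### The arm

A 6-joint arm with a two-finger parallel gripper is mounted at the origin on the work surface. World frame = base frame: x ahead of the robot, y to its left, z up, the work surface at z = 0. Lengths are in m, angles in rad, forces in N, time in s.
With the tool pointing down it reaches from about 0.275 to 0.825 m from the base axis. Payload 5.2 kg.
Tool frame: the origin (TCP) lies where the fingers leave the gripper's body, on its centre line; the fingertips stand 84 mm ahead of it and the grasp point (between the pads) lies 65 mm ahead of it; z points along the fingers, y is the direction in which the jaws open and shut (so a half turn about z gives the same grasp; the last joint's range is limited). The gripper opens to 93 mm and grips with 3 to 60 N. Pads are 15 mm wide; open, the fingers measure 128 mm over their backs; the gripper's body (75 mm by 188 mm) begins 65 mm behind the grasp point.
Start: joints at [-1.536, 0.259, 1.535, -0, 1.348, -0.203], TCP at [0.13, -0.535, 0.303] pointing down, gripper open.
Joint ranges: [-3.14, 3.14], [-0.91, 2.08], [0.19, 2.58], [-1.22, 4.36], [0.22, 2.71], [-3.12, 3.12]. Speed limits (rad/s): [2.57, 2.57, 3.14, 3.14, 3.14, 3.14].

### API

Orientations are given as a rotation vector (axis times angle).
In Python, from station import bot gives the robot as it stands.
- The arm moves only by the tool servo_tool, never from a script. Its argument "steps" is a list of rows, each a list of 2 entries, a list of its own where there are three numbers: the shift along the tool's x, y, z in units of 40 mm (1.0 is 40 mm), then the turn about the tool's z in units of 5 degrees (1.0 is 5 degrees). In form: [[[x, y, z], twist], ...]. A call has 1 to 20 rows; each row is the pose to reach, as a shift and turn from the pose commanded when the call began, along the tool's axes at that moment; what a row does not reach only later rows make up. A row lasts 1/10 s, in which the tool goes at most 50 mm and 8.59 degrees, less where a joint would pass 70% of its speed; a pose out of reach is approached as far as the arm can. A call with a gripper value outside its range is refused whole. "jaw" is the gripper command: -1 is shut, 1 is fully open, values between are in proportion, set as the call begins (left out, the last holds). The fingers move at their own pace and stop on an object; "force" is the grip in N (left out, the last holds). Time passes only in rows, so rows that repeat a pose let the fingers close. It gives the time, the measured TCP pose, the force and the opening at its end, in the units of the state.
- bot.get_state(): the state, without advancing time (a new reading comes with each control period).
- bot.camera(name): name is "scene" or "top" or "wrist"; returns a dict with "color" (480x640x3 uint8, red, green, blue), "camera_matrix" (3x3 intrinsics, pixels), "eye" and "attitude" of the camera in the world. Camera axes: x right, y up, looking along -z (the intrinsics and any distortion apply to the point x, -y, -z); pixel columns grow to the right and rows downward; lengths in m; the calibration is good to about 2 mm. A picture is of the moment at which its call begins. There is no depth.
- bot.finish_job(): hands the job in, once; it reports no verdict.
The state is a dict: "t": time; "qpos": joint angles; "joint_vel": joint speeds; "joint_efforts": joint torques, N m; "tool_pos": TCP position; "orientation": TCP orientation; "wrist_force": force on the tool from outside, world axes, zero at the start; "ft_torque": the same for the moment, N m; "finger_gap": finger opening in m.
Only numpy, scipy, OpenCV 4.12 (cv2) and the standard library are available. Lean on these libraries where they do the work, as an engineer would, in place of code of your own. Each camera call takes 0.05 s, during which the arm holds its last target. There are 200 camera calls.

### The job

Get the long bevelled piece of cheese ready for cutting: put it on the board of the portioning guide with its bevel towards the open side and its upright back towards the fence, and slide its end through under the slotted blade arch until it meets the stop block. Then press it with a diagonal push, down onto the board and square against the fence, with its end still touching the stop, and finish while still pushing firmly and steadily, not letting go. Leave the other things on the table where they are.

Things in the scene. Friction and masses are not known exactly. Their poses are not given: they have to be found in the camera images.
- guide: Portioning guide, fixed, yaw within 0.25 rad. Origin on the table top under the centre of its green board (170 mm along x, 340 along y, top at z = 15). In its own frame the fence is on the +x side, the open side is -x, the stop block is at the -y end. The cheese gets to the stop only by sliding along -y under the blade arch.
- guide_stop (a point): Middle of the stop block's working face (normal +y), on the board: guide x 0, y -120, z 15. The steel block is 30 mm thick (y -150 to -120), x -52 to 50, 30 mm high above the board.
- guide_arch (a point): Middle of the opening under the slotted steel blade arch, on the board: guide x 0, y -82, z 15. The arch spans y -91 to -74; its opening runs from x = -52 (front leg, 12 mm thick, outside at x = -64) to the fence face at x = 50, and is 62 mm high above the board; arch top 72 mm above the board.
- board: The green plastic board of the guide, 340 x 170 x 15 mm, same frame as the guide (origin on the table under its centre). The cheese slides on it easily (friction 0.2 to 0.35 against board, fence and stop, about twice that on the bare table); a push reaches the fence only with what this friction leaves of its sideways part.
- fence: The straight steel fence of the guide, same frame as the guide: 320 mm long along y (y = -160 to 160), x = 50 to 74, z = 15 to 45 (30 mm above the board). The working face is x = 50, looking to -x.
- cheese: The piece to hold: rigid plain yellow cheese bar, 160 mm long (y), 54 wide (x), 52 high, 0.35 to 0.5 kg, on the table left of the guide. Origin: centre of underside. Back (+x) upright; front (-x) upright for 30 mm, then a 45 degree bevel from (x -27, z 30) to (x -5, z 52) all along. Ends alike. Starts bevel towards the robot, yaw within 0.5 rad, so its -y end goes to the stop.
- cheese_back (a point): Point on the cheese's upright back face, mid-length, 15 mm above its underside; it meets the fence face.
- cheese_lead (a point): Point on the cheese's -y end face, mid-width, 15 mm above its underside; it meets the stop block.
- cheese_block: Bystander: shorter plain cheese block, no bevel, 70 x 110 x 45 mm, origin under its centre.
- spice0: Bystander: spice jar, 68 mm across, 110 mm high, at the back of the table, origin under its centre.
- spice1: Bystander: another such spice jar.
- spice2: Bystander: another such spice jar.
- ramekin: Bystander: small white bowl, 76 mm across, 45 mm high, origin under its centre.
- spatula: Bystander: spatula 240 mm long lying flat on the table at the far left, along its own x.
- tub: Bystander: open black tub, 200 x 160 x 100 mm, to the right of the guide, origin under its centre.
Things that resemble listed ones, but are neither listed nor needed, are in the scene too. What is shaped like the cheese but purple is not meant.

How it is judged:
By the outcome, as a careful person would: the job done as asked, in the order asked, and still so for the second after the job is handed in, while the arm keeps its last pose, push and grip.
It also fails if it takes over 72 s, if anything falls off the work surface, if the arm or the gripper's body presses on something with over 40 N, if the wrist force passes 120 N, or if a joint passes its speed limit or range.

## Working session

There is one attempt and no reset: what is moved stays moved. The work goes in short steps, Python scripts to look and compute and a tool call to move; the robot and the scene stay as the last step left them, time stands still between calls to the robot, and variables do not carry over. Pictures are saved under pics/ and viewed, about 8 in all and at most 12, crops included, and the job is handed in when it is done.

Besides the shell and the picture viewer there is one more tool, called after "Call:" by a JSON object that holds its "fn" and its "kwargs". servo_tool: Moves the arm, as the interface text tells. Its arguments: {"type":"object","properties":{"steps":{"type":"array","items":{"type":"array"}},"jaw":{"type":"number"},"force":{"type":"number"}},"required":["steps"]}

```bash
ls; mkdir -p pics; python3 - <<'E'
from station import bot
import cv2,numpy as np
s=bot.get_state();print({k:np.round(v,3) for k,v in s.items()})
for n in("top","scene"):
    c=bot.camera(n);cv2.imwrite(f"pics/{n}0.png",c["color"][...,::-1]);print(n,c["camera_matrix"],c["eye"],c["attitude"],c.keys())
E
```

```text
pics
{'t': np.float64(0.0), 'qpos': array([-1.536,  0.259,  1.536,  0.   ,  1.348, -0.203]), 'joint_vel': array([ 0.002,  0.001, -0.   , -0.   ,  0.   , -0.001]), 'joint_efforts': array([ 0.000e+00, -4.373e+01, -2.840e+01,  7.200e-02,  4.100e-02,
       -0.000e+00]), 'tool_pos': array([ 0.13 , -0.534,  0.302]), 'orientation': array([-3.118, -0.372, -0.   ]), 'wrist_force': array([0.4  , 0.198, 0.136]), 'ft_torque': array([ 0.06 ,  0.021, -0.011]), 'finger_gap': np.float64(0.093)}
top [[617.60025806   0.         316.47357919]
 [  0.         617.60025806 244.61829641]
 [  0.           0.           1.        ]] [ 0.35329649 -0.02548068  1.57782664] [ 0.08584145 -0.11178257 -1.56055905] dict_keys(['color', 'camera_matrix', 'eye', 'attitude'])
scene [[504.75857909   0.         321.78811855]
 [  0.         504.75857909 237.06387424]
 [  0.           0.           1.        ]] [1.5865148  0.56949021 0.88944442] [0.58151964 0.99280832 1.92575676] dict_keys(['color', 'camera_matrix', 'eye', 'attitude'])
```

View pics/top0.png

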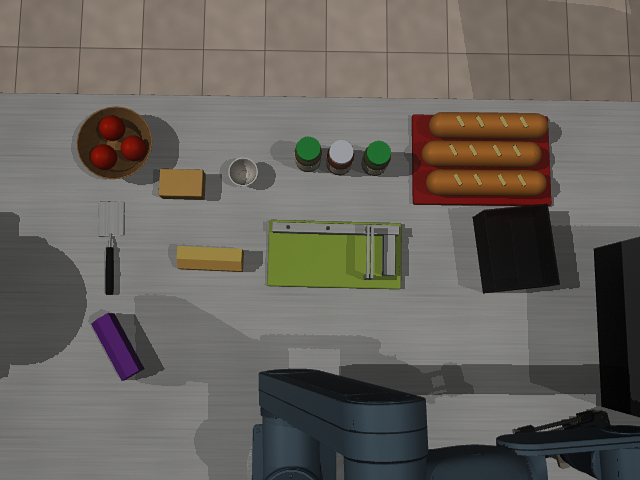

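View pics/scene0.png

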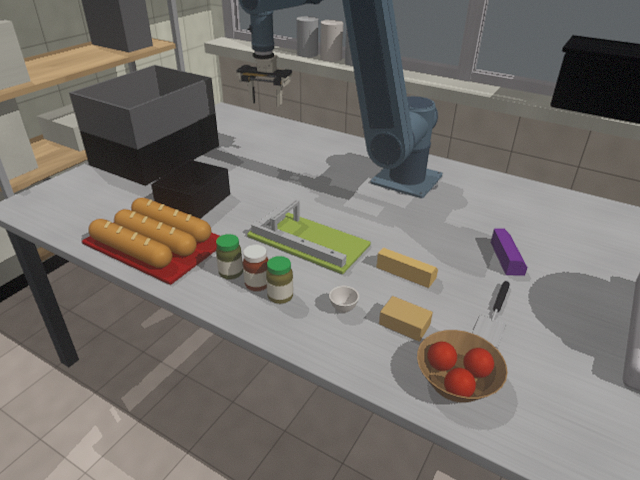

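```bash
cat > h.py <<'E'
from station import bot
import cv2,numpy as np
from scipy.spatial.transform import Rotation as R
def plane(c,px,z):
    px=np.atleast_2d(np.asarray(px,float));K=c["camera_matrix"]
    d=np.c_[(px[:,0]-K[0,2])/K[0,0],-(px[:,1]-K[1,2])/K[1,1],-np.ones(len(px))]@R.from_rotvec(c["attitude"]).as_matrix().T
    e=np.array(c["eye"]);return e+d*((z-e[2])/d[:,2])[:,None]
def proj(c,P):
    p=(np.atleast_2d(P)-c["eye"])@R.from_rotvec(c["attitude"]).as_matrix();K=c["camera_matrix"]
    return np.c_[K[0,0]*p[:,0]/-p[:,2]+K[0,2],K[1,1]*p[:,1]/p[:,2]+K[1,2]]
def mask(c,lo,hi):
    return cv2.inRange(cv2.cvtColor(c["color"],cv2.COLOR_RGB2HSV),lo,hi)
def blobs(m,amin=300):
    cs=cv2.findContours(m,cv2.RETR_EXTERNAL,cv2.CHAIN_APPROX_NONE)[0]
    return sorted([k for k in cs if cv2.contourArea(k)>amin],key=cv2.contourArea,reverse=True)
def pose():
    s=bot.get_state();return s,np.array(s["tool_pos"]),R.from_rotvec(s["orientation"]).as_matrix()
E
python3 - <<'E'
from h import *
c=bot.camera("top");im=c["color"]
hsv=cv2.cvtColor(im,cv2.COLOR_RGB2HSV)
for p in[(210,251),(210,265),(300,260),(182,185),(380,255),(300,225)]:print(p,hsv[p[1],p[0]])
b=blobs(mask(c,(32,120,60),(45,255,255)))[0]
r=cv2.minAreaRect(b.astype(np.float32));print(r);P=plane(c,cv2.boxPoints(r),.015);print(P.round(4),[np.linalg.norm(P[i]-P[i-1]).round(4) for i in range(4)])
for k in blobs(mask(c,(12,90,60),(28,255,255))):
    x,y,w,h=cv2.boundingRect(k); 
    if 150<x<260 and y>150:
        print(x,y,w,h,cv2.minAreaRect(k.astype(np.float32)))
z=cv2.resize(im[210:300,160:420,::-1],None,fx=3,fy=3,interpolation=cv2.INTER_CUBIC);cv2.imwrite("pics/c1.png",z)
E
```

```text
(210, 251) [ 22 145 153]
(210, 265) [ 18 158 129]
(300, 260) [ 37 161 128]
(182, 185) [ 18 153 145]
(380, 255) [ 37 160 110]
(300, 225) [ 36  10 128]
((334.245361328125, 254.17752075195312), (133.1907196044922, 65.74039459228516), 1.5074357986450195)
[[ 0.4466  0.0741  0.015 ]
 [ 0.6149  0.0725  0.015 ]
 [ 0.6091 -0.2692  0.015 ]
 [ 0.4404 -0.263   0.015 ]] [np.float64(0.3372), np.float64(0.1683), np.float64(0.3418), np.float64(0.1688)]
177 246 66 26 ((209.35000610351562, 258.45001220703125), (65.6336441040039, 23.108604431152344), 2.4895529747009277)
159 169 44 28 ((180.5, 182.5), (27.0, 43.0), 90.0)
```

View pics/c1.png

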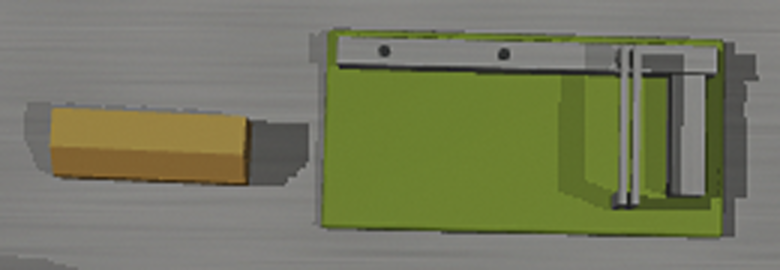

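```bash
python3 - <<'E'
from h import *
c=bot.camera("top")
m=mask(c,(20,90,110),(28,255,255));m[:,:150]=0;m[:,260:]=0;m[:240]=0
r=cv2.minAreaRect(blobs(m,200)[0].astype(np.float32));P=plane(c,cv2.boxPoints(r),.052)
print(P.round(4),[np.linalg.norm(P[i]-P[i-1]).round(4) for i in range(4)],P.mean(0))
s,p,T=pose();print(p,T.round(3),s["qpos"])
# guide fence front top edge / face check
E
```

```text
[[0.5088 0.296  0.052 ]
 [0.5414 0.2958 0.052 ]
 [0.5357 0.1365 0.052 ]
 [0.503  0.1372 0.052 ]] [np.float64(0.159), np.float64(0.0326), np.float64(0.1594), np.float64(0.0327)] [0.52220451 0.21636703 0.052     ]
[ 0.12957071 -0.5342834   0.30224814] [[ 0.972  0.236 -0.   ]
 [ 0.236 -0.972  0.001]
 [ 0.    -0.001 -1.   ]] [-1.53579413e+00  2.59076364e-01  1.53561726e+00 -2.14965497e-05
  1.34802850e+00 -2.02785869e-01]
```

Call:
{"fn": "servo_tool", "kwargs": {"steps": [[[9.75, -6.2, 0], -7], [[9.75, -6.2, 0], -7], [[9.75, -6.2, 0], -7], [[9.75, -6.2, 0], -7], [[9.75, -6.2, 0], -7], [[9.75, -6.2, 0], -7], [[9.75, -6.2, 0], -7], [[9.75, -6.2, 0], -7], [[9.75, -6.2, 0], -7], [[9.75, -6.2, 0], -7], [[13.83, -16.48, 0], -14.86], [[13.83, -16.48, 0], -14.86], [[13.83, -16.48, 0], -14.86], [[13.83, -16.48, 0], -14.86], [[13.83, -16.48, 0], -14.86], [[13.83, -16.48, 0], -14.86], [[13.83, -16.48, 0], -14.86], [[13.83, -16.48, 0], -14.86], [[13.83, -16.48, 0], -14.86], [[13.83, -16.48, 0], -14.86]], "jaw": 1}}

```text
t: 2.2
tool_pos: [0.5119, 0.2404, 0.3023]
orientation: [-2.255, -2.185, -0.001]
wrist_force: [0.9, -0.1, -0.8]
finger_gap: 0.0931
```

Call:
{"fn": "servo_tool", "kwargs": {"steps": [[[0, 0, 0], 0], [[0, 0, 0], 0], [[0, 0, 0], 0]]}}

```text
t: 2.5
tool_pos: [0.5121, 0.2348, 0.3028]
orientation: [2.263, 2.178, -0.001]
wrist_force: [-0.7, 0.3, -0.4]
finger_gap: 0.0929
```

```bash
python3 - <<'E'
from h import *
c=bot.camera("wrist");cv2.imwrite("pics/w1.png",c["color"][...,::-1])
s,p,T=pose();print(p,T.round(3),s["qpos"],c["eye"],s["wrist_force"])
b=R.from_euler('z',-.036).as_matrix()
print(proj(c,np.array([.511,.2167,0])+np.array([[-5,80,52],[27,80,52],[27,-80,52],[-5,-80,52],[-27,80,30],[-27,-80,30]])/1000@b.T).round(1))
E
```

```text
[0.51211592 0.23484007 0.30289777] [[ 0.038  0.999  0.   ]
 [ 0.999 -0.038 -0.   ]
 [-0.     0.    -1.   ]] [ 2.32156288e-01  2.82575343e-01  1.50216125e+00 -3.10977836e-04
  1.35688233e+00  2.70693144e-01] [0.51555802 0.30909279 0.38440629] [-0.42375867 -0.00496103  0.02871166]
[[311.8 148.5]
 [347.7 148.4]
 [344.7 311. ]
 [313.1 311.1]
 [289.1 147.6]
 [292.8 301.5]]
```

View pics/w1.png

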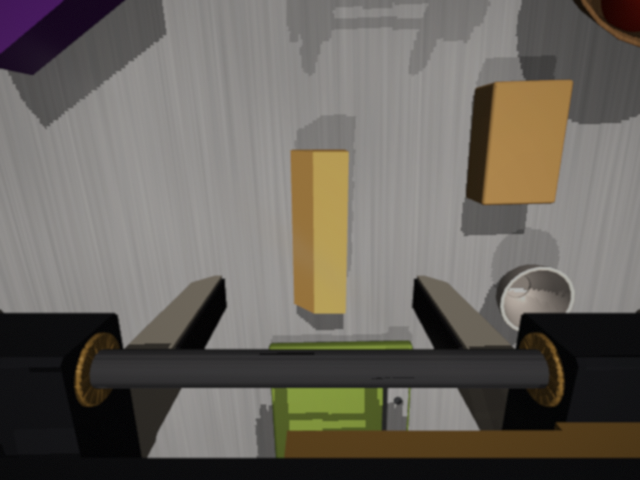

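Call:
{"fn": "servo_tool", "kwargs": {"steps": [[[0, 0, 1], 0], [[0, 0, 2], 0], [[0, 0, 3], 0], [[0, 0, 4], 0], [[0, 0, 4.7], 0], [[0, 0, 5.1], 0], [[0, 0, 5.35], 0], [[0, 0, 5.35], 0], [[0, 0, 5.35], 0], [[0, 0, 5.35], 0]]}}

```text
t: 3.55
tool_pos: [0.5128, 0.2365, 0.0901]
orientation: [2.261, 2.18, 0.003]
wrist_force: [0.1, 0.7, -0.4]
finger_gap: 0.093
```

Call:
{"fn": "servo_tool", "kwargs": {"steps": [[[0, 0, 0], 0], [[0, 0, 0], 0], [[0, 0, 0], 0], [[0, 0, 0], 0], [[0, 0, 0], 0], [[0, 0, 0], 0], [[0, 0, 0], 0], [[0, 0, 0], 0], [[0, 0, 0], 0], [[0, 0, 0], 0], [[0, 0, 0], 0], [[0, 0, 0], 0]], "jaw": -1, "force": 25}}

```text
t: 4.75
tool_pos: [0.5119, 0.2365, 0.0888]
orientation: [-2.261, -2.181, 0.0]
wrist_force: [-0.9, 0.7, 0.7]
finger_gap: 0.0536
```

Call:
{"fn": "servo_tool", "kwargs": {"steps": [[[0, 0, -0.3], 0], [[0, 0, -0.7], 0], [[0, 0, -1.2], 0], [[0, 0, -1.5], 0], [[0, 0, -1.5], 0], [[0, 0, -1.5], 0], [[0, 0, -1.5], 0]]}}

```text
t: 5.45
tool_pos: [0.5113, 0.2363, 0.1478]
orientation: [-2.261, -2.18, 0.003]
wrist_force: [0.3, -0.0, -3.3]
finger_gap: 0.0542
```

```bash
python3 - <<'E'
from h import *
c=bot.camera("top");im=c["color"];s,p,T=pose();print(p,T.round(4).tolist(),s["finger_gap"],s["wrist_force"])
b=blobs(mask(c,(32,120,60),(45,255,255)))[0]
r=cv2.minAreaRect(b.astype(np.float32));P=plane(c,cv2.boxPoints(r),.015);print(P.round(4))
# board edges by line fit of hull pixel contours (pixel centres; outer edge +0.5px)
pts=b[:,0].astype(float)
def fit(sel):
    q=plane(c,sel,.015)[:,:2];v=cv2.fitLine(q.astype(np.float32),cv2.DIST_HUBER,0,.001,.001).ravel();return v
for nm,sel in dict(near=[(x,max(pts[pts[:,0]==x,1])+.5) for x in range(275,396)],far=[(x,min(pts[pts[:,0]==x,1])-.5) for x in range(275,396)],
  left=[(min(pts[pts[:,1]==y,0])-.5,y) for y in range(228,282)],right=[(max(pts[pts[:,1]==y,0])+.5,y) for y in range(230,282)]).items(): print(nm,fit(sel).round(4))
z=cv2.resize(im[205:305,160:420,::-1],None,fx=3,fy=3,interpolation=cv2.INTER_CUBIC);cv2.imwrite("pics/c2.png",z)
E
```

```text
[0.51128688 0.23624606 0.14773045] [[0.0363, 0.9993, -0.002], [0.9993, -0.0363, -0.0005], [-0.0005, -0.002, -1.0]] 0.053953823859302065 [-0.17941054 -0.62191373 -3.18189877]
[[ 0.4463  0.0733  0.015 ]
 [ 0.6148  0.072   0.015 ]
 [ 0.6095 -0.269   0.015 ]
 [ 0.4406 -0.263   0.015 ]]
near [ 0.0184  0.9998  0.4442 -0.0697]
far [ 0.0169  0.9999  0.6122 -0.0894]
left [ 0.9999 -0.0172  0.525   0.072 ]
right [ 0.9999 -0.0102  0.5141 -0.2652]
```

View pics/c2.png

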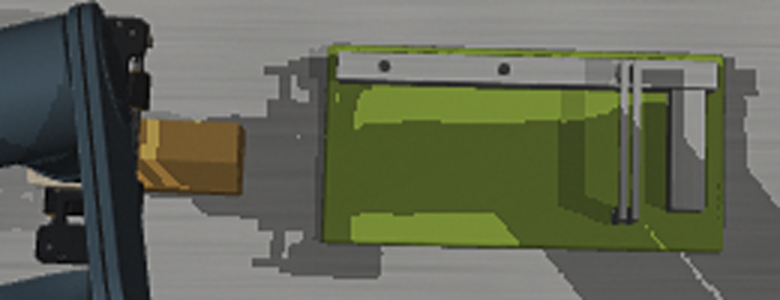

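Call:
{"fn": "servo_tool", "kwargs": {"steps": [[[-1, 0.1, 0], -0.05], [[-2, 0.2, 0], -0.1], [[-3, 0.3, 0], -0.15], [[-4, 0.4, 0], -0.2], [[-5, 0.5, 0], -0.215], [[-6, 0.6, 0], -0.215], [[-6.7, 0.6, 0], -0.215], [[-7.07, 0.6, 0], -0.215], [[-7.07, 0.6, 0.3], -0.215], [[-7.07, 0.6, 0.6], -0.215], [[-7.07, 0.6, 0.9], -0.215], [[-7.07, 0.6, 1.0], -0.215], [[-7.07, 0.6, 1.0], -0.215], [[-7.07, 0.6, 1.0], -0.215], [[-7.07, 0.6, 1.0], -0.215]]}}

```text
t: 7.0
tool_pos: [0.5261, -0.0468, 0.1092]
orientation: [2.239, 2.202, 0.001]
wrist_force: [0.8, -0.0, -2.7]
finger_gap: 0.054
```

```bash
python3 - <<'E'
from h import *
s,p,T=pose();print(p,T.round(4).tolist(),s["finger_gap"],s["wrist_force"])
for n in("top","scene"):
    c=bot.camera(n);cv2.imwrite(f"pics/{n}3.png",c["color"][...,::-1])
a=cv2.imread("pics/top3.png")[205:305,200:430];b=cv2.imread("pics/scene3.png")[170:290,220:420]
cv2.imwrite("pics/c3.png",np.vstack([cv2.resize(a,(690,300),interpolation=2),cv2.resize(b,(500,300),interpolation=2).repeat(1,0) if 0 else cv2.copyMakeBorder(cv2.resize(b,(500,300),interpolation=2),0,0,0,190,cv2.BORDER_CONSTANT)]))
E
```

```text
[ 0.52609779 -0.04679813  0.1091901 ] [[0.0168, 0.9999, 0.001], [0.9999, -0.0168, -0.0003], [-0.0003, 0.001, -1.0]] 0.05397015757553676 [ 0.78129106 -0.0083993  -2.73864617]
```

View pics/c3.png

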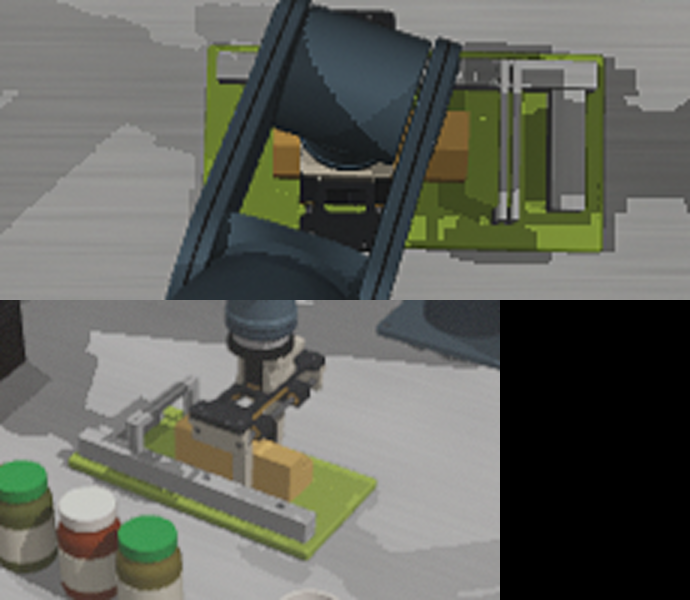

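Call:
{"fn": "servo_tool", "kwargs": {"steps": [[[0, 0, 0.05], 0], [[0, 0, 0.1], 0], [[0, 0, 0.12], 0], [[0, 0, 0.13], 0], [[0, 0, 0.13], 0], [[0, 0, 0.13], 0]]}}

```text
t: 7.7
tool_pos: [0.5257, -0.0471, 0.1038]
orientation: [2.241, 2.202, 0.0]
wrist_force: [-1.2, 0.1, 0.6]
finger_gap: 0.0539
```

Call:
{"fn": "servo_tool", "kwargs": {"steps": [[[-0.2, 0, 0], 0], [[-0.4, 0, 0], 0], [[-0.6, 0, 0], 0], [[-0.8, 0, 0], 0], [[-1.0, 0, 0], 0], [[-1.2, 0, 0], 0], [[-1.4, 0, 0], 0], [[-1.5, 0, 0], 0], [[-1.55, 0, 0], 0], [[-1.55, 0, 0], 0], [[-1.55, 0, 0], 0]]}}

```text
t: 8.8
tool_pos: [0.5248, -0.1094, 0.1037]
orientation: [2.24, 2.202, -0.001]
wrist_force: [-0.6, -2.2, 3.9]
finger_gap: 0.054
```

Call:
{"fn": "servo_tool", "kwargs": {"steps": [[[-0.05, 0, 0], 0], [[-0.1, 0, 0], 0], [[-0.15, 0, 0], 0], [[-0.15, 0, 0], 0]]}}

```text
t: 9.2
tool_pos: [0.5246, -0.1147, 0.1037]
orientation: [2.24, 2.202, 0.001]
wrist_force: [-0.1, 0.9, 6.2]
finger_gap: 0.0538
```

Call:
{"fn": "servo_tool", "kwargs": {"steps": [[[-0.03, 0, 0], 0], [[-0.05, 0, 0], 0], [[-0.05, 0, 0], 0]]}}

```text
t: 9.5
tool_pos: [0.5246, -0.1165, 0.1038]
orientation: [-2.24, -2.202, -0.001]
wrist_force: [-0.3, 2.0, 5.4]
finger_gap: 0.0536
```

Call:
{"fn": "servo_tool", "kwargs": {"steps": [[[-0.03, 0, 0], 0], [[-0.05, 0, 0], 0], [[-0.05, 0, 0], 0]]}}

```text
t: 9.8
tool_pos: [0.5244, -0.1172, 0.1038]
orientation: [-2.239, -2.201, -0.003]
wrist_force: [0.8, 7.9, 7.5]
finger_gap: 0.0543
```

Call:
{"fn": "servo_tool", "kwargs": {"steps": [[[0, 0, 0], 0], [[0, 0, 0], 0], [[0, 0, 0], 0], [[0, 0, 0], 0], [[0, 0, 0], 0]], "jaw": 0.31}}

```text
t: 10.3
tool_pos: [0.5243, -0.1192, 0.1034]
orientation: [-2.241, -2.202, 0.0]
wrist_force: [-0.7, 0.1, 0.2]
finger_gap: 0.061
```

Call:
{"fn": "servo_tool", "kwargs": {"steps": [[[0.03, 0, -0.3], 0], [[0.03, 0, -0.7], 0], [[0.03, 0, -1.1], 0], [[0.03, 0, -1.6], 0], [[0.03, 0, -2.2], 0], [[0.03, 0, -2.5], 0], [[0.03, 0, -2.5], 0], [[0.03, 0, -2.5], 0], [[0.03, 0, -2.5], 0]]}}

```text
t: 11.2
tool_pos: [0.5238, -0.1176, 0.2024]
orientation: [-2.239, -2.2, 0.001]
wrist_force: [-0.3, 0.2, -0.5]
finger_gap: 0.0608
```

```bash
python3 - <<'E'
from h import *
s,p,T=pose();print(p,T.round(4).tolist(),s["finger_gap"],s["wrist_force"],s["qpos"])
for n in("wrist","scene"):
    c=bot.camera(n);cv2.imwrite(f"pics/{n}4.png",c["color"][...,::-1])
a=cv2.imread("pics/wrist4.png");b=cv2.imread("pics/scene4.png")[170:290,220:420]
cv2.imwrite("pics/c4.png",np.hstack([cv2.resize(a,(400,300),interpolation=3),cv2.resize(b,(400,300)[:2],interpolation=2)]))
E
```

```text
[ 0.5237829  -0.11755113  0.20241716] [[0.0175, 0.9998, -0.002], [0.9998, -0.0175, 0.0009], [0.0009, -0.002, -1.0]] 0.060837691467855184 [-0.28945244  0.21456921 -0.54945563] [-4.28679490e-01  3.25450715e-01  1.70493497e+00  2.50078112e-05
  1.11339461e+00 -4.11177174e-01]
```

View pics/c4.png

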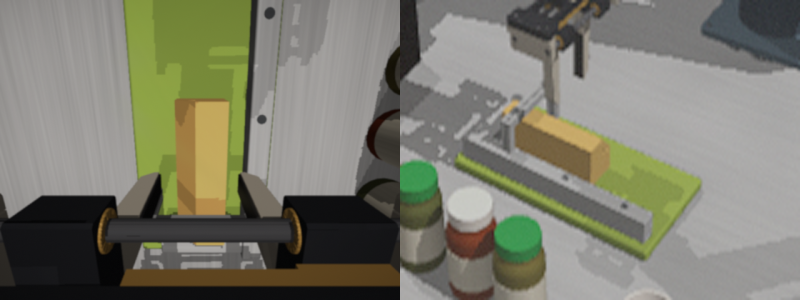

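Call:
{"fn": "servo_tool", "kwargs": {"steps": [[[-0.2, -0.5, 0], 1.5], [[-0.42, -0.9, 0], 3], [[-0.42, -0.9, 0], 4.5], [[-0.42, -0.9, 0], 6], [[-0.42, -0.9, 0], 7.5], [[-0.42, -0.9, 0], 9], [[-0.42, -0.9, 0], 10.5], [[-0.42, -0.9, 0], 12], [[-0.42, -0.9, 0], 13.5], [[-0.42, -0.9, 0], 15], [[-0.42, -0.9, 0], 16.5], [[-0.42, -0.9, 0], 18], [[-0.42, -0.9, 0], 18], [[-0.42, -0.9, 0], 18], [[-0.42, -0.9, 0], 18], [[-0.42, -0.9, 0], 18]], "jaw": -1, "force": 20}}

```text
t: 12.9
tool_pos: [0.4881, -0.134, 0.2034]
orientation: [-3.141, 0.025, 0.0]
wrist_force: [-0.1, -0.9, -0.3]
finger_gap: 0.0002
```

Call:
{"fn": "servo_tool", "kwargs": {"steps": [[[0, 0, 0.3], 0], [[0, 0, 0.6], 0], [[0, 0, 0.9], 0], [[0, 0, 1.2], 0], [[0, 0, 1.4], 0], [[0, 0, 1.45], 0], [[0, 0, 1.45], 0], [[0, 0, 1.45], 0]]}}

```text
t: 13.7
tool_pos: [0.4885, -0.1341, 0.1459]
orientation: [3.141, -0.027, 0.001]
wrist_force: [0.7, -0.5, -1.1]
finger_gap: 0.0006
```

```bash
python3 - <<'E'
from h import *
s,p,T=pose();print(p,T.round(4).tolist(),s["finger_gap"],s["wrist_force"],s["qpos"])
g=R.from_euler('z',-.0175).as_matrix().T@(p-[.528,-.0966,.015]);print("guide",g)
E
```

```text
[ 0.48845631 -0.13414332  0.14587284] [[0.9998, -0.0174, 0.0007], [-0.0174, -0.9998, -0.0004], [0.0007, 0.0003, -1.0]] 0.0005638184651219276 [ 0.72299297 -0.51114062 -1.14241056] [-4.88540040e-01  3.46815764e-01  1.84139625e+00 -1.63678263e-06
  9.52631358e-01  1.09964417e+00]
guide [-0.03888066 -0.03822955  0.13087284]
```

Call:
{"fn": "servo_tool", "kwargs": {"steps": [[[0.05, 0, 0.1], 0], [[0.1, 0, 0.16], 0], [[0.15, 0, 0.16], 0], [[0.2, 0, 0.16], 0], [[0.25, 0, 0.16], 0], [[0.3, 0, 0.16], 0], [[0.35, 0.0, 0.16], 0], [[0.4, 0.02, 0.17], 0], [[0.45, 0.03, 0.17], 0], [[0.5, 0.04, 0.17], 0], [[0.5, 0.04, 0.17], 0]]}}

```text
t: 14.8
tool_pos: [0.5085, -0.1361, 0.1388]
orientation: [3.141, -0.027, 0.001]
wrist_force: [-1.3, 0.8, 2.6]
finger_gap: 0.0003
```

Call:
{"fn": "servo_tool", "kwargs": {"steps": [[[0.05, 0.01, 0], 0], [[0.1, 0.02, 0], 0], [[0.15, 0.03, 0], 0], [[0.2, 0.04, 0], 0], [[0.25, 0.05, 0], 0], [[0.3, 0.05, 0], 0], [[0.3, 0.05, 0], 0], [[0.3, 0.05, 0], 0]]}}

```text
t: 15.6
tool_pos: [0.5204, -0.1384, 0.1388]
orientation: [3.141, -0.027, 0.001]
wrist_force: [-0.1, 0.5, 1.1]
finger_gap: 0.001
```

```bash
python3 - <<'E'
from h import *
s,p,T=pose();print(p,s["finger_gap"],s["wrist_force"])
g=R.from_euler('z',-.0175).as_matrix().T@(p-[.528,-.0966,.015]);print("guide",g)
for n in("top","scene"):
    c=bot.camera(n);cv2.imwrite(f"pics/{n}5.png",c["color"][...,::-1])
a=cv2.imread("pics/top5.png")[210:300,260:410];b=cv2.imread("pics/scene5.png")[180:280,235:385]
cv2.imwrite("pics/c5.png",np.vstack([cv2.resize(a,(480,288),interpolation=2),cv2.resize(b,(480,310),interpolation=2)]))
E
```

```text
[ 0.520437   -0.13837602  0.13878686] 0.001015679018594924 [-0.06937469  0.51621534  1.06208745]
guide [-0.0068308  -0.04190197  0.12378686]
```

View pics/c5.png

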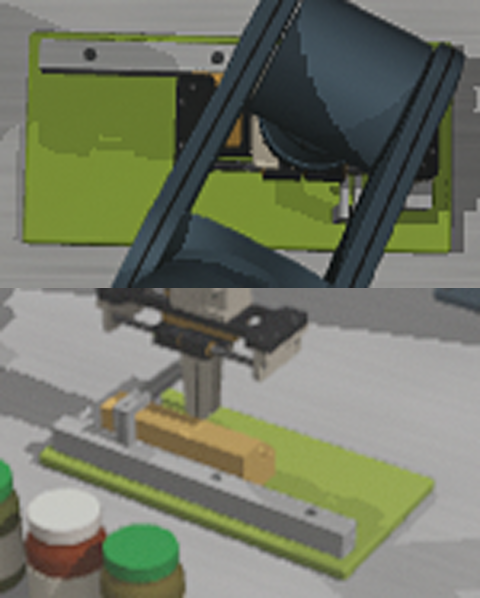

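Call:
{"fn": "servo_tool", "kwargs": {"steps": [[[0.04, 0.01, 0], 0], [[0.08, 0.02, 0], 0], [[0.12, 0.03, 0], 0], [[0.16, 0.03, 0], 0], [[0.16, 0.03, 0], 0]]}}

```text
t: 16.2
tool_pos: [0.5246, -0.139, 0.1384]
orientation: [-3.14, 0.026, 0.008]
wrist_force: [-8.7, 1.4, 7.4]
finger_gap: 0.0005
```

Call:
{"fn": "servo_tool", "kwargs": {"steps": [[[0.02, 0, 0.02], 0], [[0.05, 0.0, 0.05], 0], [[0.05, 0.0, 0.05], 0], [[0.05, 0.0, 0.05], 0]]}}

```text
t: 16.6
tool_pos: [0.5251, -0.1391, 0.1379]
orientation: [-3.141, 0.026, 0.012]
wrist_force: [-17.0, 2.5, 21.4]
finger_gap: 0.0003
```

Call:
{"fn": "servo_tool", "kwargs": {"steps": [[[0.03, 0.02, 0], 0], [[0.06, 0.04, 0.01], 0], [[0.06, 0.04, 0.01], 0], [[0.06, 0.04, 0.01], 0]]}}

```text
t: 17.0
tool_pos: [0.5257, -0.1393, 0.1378]
orientation: [-3.138, 0.025, 0.019]
wrist_force: [-24.2, 5.7, 31.3]
finger_gap: 0.0005
```

```bash
python3 - <<'E'
from h import *
s,p,T=pose();print(p,s["wrist_force"],s["ft_torque"])
Rg=R.from_euler('z',-.0175).as_matrix();g=Rg.T@(p-[.528,-.0966,.015]);print("guide",g)
c=bot.camera("scene");im=c["color"][...,::-1].copy();cv2.imwrite("pics/scene6.png",im)
G=np.array([[50,160,30],[50,-160,30],[74,160,30],[74,-160,30],[50,40,52],[18,40,52],[50,40,30],[-4,40,0],[-4,40,30],[50,-120,52],[18,-120,52],[-85,170,0],[50,-120,30],[-52,-120,30]])/1000
q=proj(c,G@Rg.T+[.528,-.0966,.015]);print(q.round(1))
x0,y0=240,185;f=5
z=cv2.resize(im[y0:y0+95,x0:x0+150],None,fx=f,fy=f,interpolation=cv2.INTER_CUBIC)
for u in q: cv2.circle(z,tuple(int(v) for v in ((u+.5-[x0,y0])*f)),2,(0,0,255),-1)
cv2.imwrite("pics/c6.png",z)
E
```

```text
[ 0.52565235 -0.13933699  0.13778715] [-24.23953566   5.68553958  31.34938543] [1.12538353 4.20271317 0.06717547]
guide [-0.00159943 -0.04277153  0.12278715]
[[346.7 254.7]
 [255.6 220.3]
 [342.4 259.1]
 [250.6 223.9]
 [310.5 234.8]
 [316.5 229.5]
 [310.5 241.1]
 [320.3 240.5]
 [320.5 232.2]
 [265.7 218.1]
 [272.1 213.4]
 [371.4 241.1]
 [266.1 224.3]
 [285.6 209.4]]
```

View pics/c6.png

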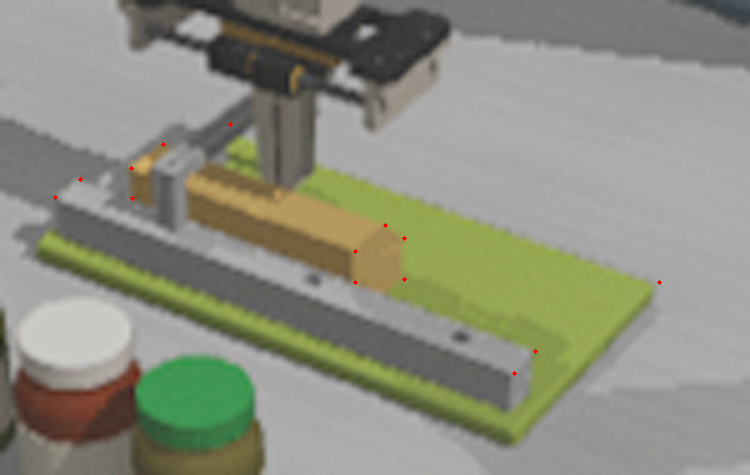

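Call:
{"fn": "servo_tool", "kwargs": {"steps": [[[-0.1, -0.04, -0.1], 0], [[-0.3, -0.04, -0.3], 0], [[-0.3, -0.04, -0.8], 0], [[-0.3, -0.04, -1.4], 0], [[0.2, -1, -1.4], 0], [[0.6, -2, -1.4], 0], [[0.6, -2.8, -1.4], 0], [[0.6, -2.8, -1.4], 0], [[0.6, -2.8, -0.8], 0], [[0.6, -2.8, -0.1], 0], [[0.6, -2.8, 0.4], 0], [[0.6, -2.8, 0.6], 0], [[0.6, -2.8, 0.6], 0], [[0.6, -2.8, 0.6], 0], [[0.6, -2.8, 0.6], 0]]}}

```text
t: 18.55
tool_pos: [0.5576, -0.03, 0.1136]
orientation: [3.141, -0.028, 0.004]
wrist_force: [0.9, -0.4, -0.1]
finger_gap: 0.0004
```

```bash
python3 - <<'E'
from h import *
s,p,T=pose();print(p,s["wrist_force"],s["ft_torque"])
Rg=R.from_euler('z',-.0175).as_matrix();g=Rg.T@(p-[.528,-.0966,.015]);print("guide",g)
c=bot.camera("wrist");cv2.imwrite("pics/wrist7.png",c["color"][...,::-1])
c=bot.camera("top");cv2.imwrite("pics/top7.png",c["color"][...,::-1])
a=cv2.imread("pics/top7.png")[205:295,260:410];b=cv2.imread("pics/wrist7.png")
cv2.imwrite("pics/c7.png",np.hstack([cv2.resize(a,(460,276),interpolation=2),cv2.resize(b,(340,276),interpolation=3)]))
E
```

```text
[ 0.55764794 -0.03003346  0.11362726] [ 0.93244086 -0.41299432 -0.11367552] [-0.01179158 -0.05586719  0.01958354]
guide [0.02847855 0.06707516 0.09862726]
```

View pics/c7.png

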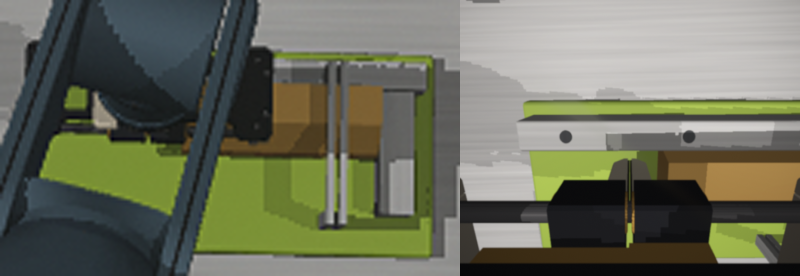

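Call:
{"fn": "servo_tool", "kwargs": {"steps": [[[-0.1, 0.1, 0], 0], [[-0.1, 0.15, 0], 0], [[-0.1, 0.2, 0], 0], [[-0.1, 0.2, 0], 0]]}}

```text
t: 19.05
tool_pos: [0.5527, -0.0379, 0.1125]
orientation: [3.141, -0.028, 0.0]
wrist_force: [0.2, 0.3, 0.2]
finger_gap: 0.0002
```

Call:
{"fn": "servo_tool", "kwargs": {"steps": [[[0, 0.03, 0], 0], [[0, 0.06, 0], 0], [[0, 0.06, 0], 0]]}}

```text
t: 19.35
tool_pos: [0.5526, -0.04, 0.1123]
orientation: [-3.141, 0.028, 0.0]
wrist_force: [-0.3, -0.2, -0.1]
finger_gap: 0.0005
```

Call:
{"fn": "servo_tool", "kwargs": {"steps": [[[0, 0.03, 0], 0], [[0, 0.06, 0], 0], [[0, 0.06, 0], 0]]}}

```text
t: 19.65
tool_pos: [0.5526, -0.0419, 0.1123]
orientation: [-3.141, 0.028, 0.0]
wrist_force: [-0.0, 2.4, -0.2]
finger_gap: 0.0003
```

Call:
{"fn": "servo_tool", "kwargs": {"steps": [[[0, 0.02, 0], 0], [[0, 0.04, 0], 0], [[0, 0.04, 0], 0]]}}

```text
t: 19.95
tool_pos: [0.5525, -0.0421, 0.1124]
orientation: [-3.139, 0.028, 0.0]
wrist_force: [0.5, 9.7, 1.5]
finger_gap: 0.0007
```

Call:
{"fn": "servo_tool", "kwargs": {"steps": [[[0, 0.02, 0], 0], [[0, 0.04, 0], 0], [[0, 0.04, 0], 0]]}}

```text
t: 20.25
tool_pos: [0.5524, -0.0423, 0.1124]
orientation: [-3.136, 0.028, 0.0]
wrist_force: [1.5, 15.8, 2.5]
finger_gap: 0.0004
```

Call:
{"fn": "servo_tool", "kwargs": {"steps": [[[0, -0.2, 0], 0], [[0, -0.3, -0.4], 0], [[0, -0.3, -1.2], 0], [[0, -0.3, -1.9], 0], [[-0.5, 0.6, -1.9], 0], [[-0.93, 1.6, -1.9], 0], [[-0.93, 2.31, -1.9], 0], [[-0.93, 2.31, -1.9], 0], [[-0.93, 2.31, -1.3], 0], [[-0.93, 2.31, -0.8], 0], [[-0.93, 2.31, -0.69], 0], [[-0.93, 2.31, -0.69], 0], [[-0.93, 2.31, -0.69], 0], [[-0.93, 2.31, -0.69], 0]]}}

```text
t: 21.65
tool_pos: [0.5144, -0.1373, 0.141]
orientation: [3.141, -0.027, 0.003]
wrist_force: [-0.0, -0.2, 0.1]
finger_gap: 0.0007
```

Call:
{"fn": "servo_tool", "kwargs": {"steps": [[[0.05, 0, 0.03], 0], [[0.1, 0, 0.05], 0], [[0.15, 0, 0.05], 0], [[0.2, 0, 0.05], 0], [[0.24, 0, 0.05], 0], [[0.24, 0, 0.05], 0], [[0.24, 0, 0.05], 0]]}}

```text
t: 22.35
tool_pos: [0.523, -0.1374, 0.1379]
orientation: [-3.141, 0.027, 0.001]
wrist_force: [-1.5, -0.4, 0.9]
finger_gap: 0.0002
```

Call:
{"fn": "servo_tool", "kwargs": {"steps": [[[0.02, 0.01, 0.0], 0], [[0.05, 0.02, 0.02], 0], [[0.05, 0.02, 0.02], 0], [[0.05, 0.02, 0.02], 0]]}}

```text
t: 22.75
tool_pos: [0.5237, -0.1376, 0.1375]
orientation: [-3.14, 0.027, 0.006]
wrist_force: [-9.0, 2.2, 9.5]
finger_gap: 0.0003
```

Call:
{"fn": "servo_tool", "kwargs": {"steps": [[[0.04, 0.01, 0.0], 0], [[0.08, 0.02, 0.0], 0], [[0.12, 0.03, 0.0], 0], [[0.12, 0.03, 0.0], 0], [[0.12, 0.03, 0.0], 0]]}}

```text
t: 23.25
tool_pos: [0.5248, -0.1378, 0.1372]
orientation: [-3.138, 0.026, 0.019]
wrist_force: [-21.0, 3.7, 20.4]
finger_gap: 0.0004
```

Call:
{"fn": "servo_tool", "kwargs": {"steps": [[[0.03, 0.01, 0.0], 0], [[0.06, 0.01, 0.0], 0], [[0.06, 0.01, 0.0], 0], [[0.06, 0.01, 0.0], 0], [[0.06, 0.01, 0.0], 0], [[0.06, 0.01, 0.0], 0], [[0.06, 0.01, 0.0], 0], [[0.06, 0.01, 0.0], 0], [[0.06, 0.01, 0.0], 0], [[0.06, 0.01, 0.0], 0]]}}

```text
t: 24.25
tool_pos: [0.5253, -0.1379, 0.1371]
orientation: [-3.137, 0.025, 0.026]
wrist_force: [-26.1, 3.1, 26.1]
finger_gap: 0.0004
```

```bash
python3 - <<'E'
from h import *
for i in range(4):
    c=bot.camera(("scene","top")[i%2]);s,p,T=pose();print(s["t"],p.round(4),s["wrist_force"].round(1) if hasattr(s["wrist_force"],'round') else s["wrist_force"],s["joint_vel"])
    cv2.imwrite(f"pics/f{i}.png",c["color"][...,::-1])
a=cv2.imread("pics/f3.png")[205:295,260:410];b=cv2.imread("pics/f2.png")[185:275,240:390]
cv2.imwrite("pics/c8.png",np.hstack([cv2.resize(x,(400,240),interpolation=2) for x in(a,b)]))
E
```

```text
24.3 [ 0.5253 -0.1379  0.1371] [-26.6   2.4  25.7] [ 0.00072958 -0.00033491  0.00085295  0.00066494  0.00173886 -0.0006992 ]
24.35 [ 0.5253 -0.1379  0.1371] [-27.9   3.3  24.8] [ 4.79771815e-04  4.86880223e-04  2.22101022e-03  1.31684802e-03
 -9.56058878e-05 -1.49012970e-03]
24.4 [ 0.5253 -0.1379  0.1371] [-25.9   2.8  25.1] [ 5.46774845e-04  7.65962052e-05 -6.11118803e-04  8.90303971e-04
  1.27692071e-03 -1.45433577e-04]
24.45 [ 0.5254 -0.1379  0.1371] [-27.3   3.8  25.3] [-1.68838279e-03 -2.98841995e-05 -1.14684132e-03  5.66860012e-04
  1.49467442e-03  3.04243824e-04]
```

View pics/c8.png

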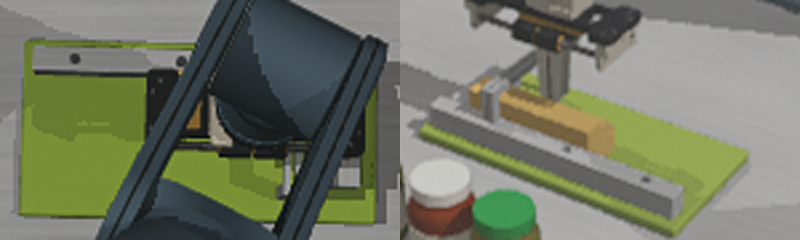

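The push holds steady at about 26 N sideways, 25 N down and 3 N towards the stop. The picture shows the cheese along the fence and under the arch, with the fingers on the bevel.

```bash
python3 -c "
from station import bot
print(bot.finish_job());s=bot.get_state();print(s['t'],s['wrist_force'])"
```

```text
the job is handed in; nothing more can be done
None
the job is handed in; nothing more can be done
```

The job is handed in at about 24.5 s of the 72 s allowed. The cheese is on the board under the arch, with its bevel to the open side. It is against the stop and the fence, with the closed fingers still pushing diagonally on the bevel.

- **How it was done:** I gripped the cheese across its width and set it on the board. I slid it under the arch until the wrist force showed the stop, at about 8 N. I released it and pushed it sideways against the fence with the closed fingers on the bevel.
- **Stop check:** One camera view left a possible 3 mm gap at the stop, since the board corner I projected was about 1 px (4 mm) off. I let go of the first push and pressed the cheese's rear end. Force rose to about 16 N over 0.4 mm of travel, so it was already seated, and I then pushed diagonally again.
- **Last readings before hand-in:** The push was steady at about 26 N towards the fence, 25 N down and 3 N towards the stop, with the tool still to 0.1 mm. The last pictures show the cheese parallel to the fence.
- **Not checked:** After the final push I could not see the stop contact directly, because the arm hides it from the top camera. I also took no reading during the hold after hand-in. I did not re-measure the other items, but every force reading away from the cheese was near zero.

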